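# Sweep the returned furniture feet into their stock bin

## Task

The tray holds fittings that came back from a customer: sweep the three low round furniture feet along the tray floor with your fingertips and out over the end of the spout, so that all three drop into the grey stock bin beneath it. Only slide them, do not pick any of them up, and leave the tall furniture leg and the angle bracket standing where they are in the tray. Do not disturb the other things on the counter.

Things in the scene. Friction and masses are not known exactly. Their poses are not given: they have to be found in the camera images.
- tray: Sorting tray of bare aluminium sheet, fixed on the counter on four legs. Origin: on the counter under its middle; x points from the spout to the back wall, y to the left of that, z up. Flat floor 85 mm above the counter. Walls 3 mm thick, 20 mm above the floor, open only at the spout's end. Inner faces: back at x = +140 mm; sides at y = +220 and -220 mm, from x = -45 to +140 mm.
- spout_mouth (a point): Middle of the spout's mouth, on the tray floor (tray x = -100 mm, y = 0). The front walls run straight, funnel-like, from the side walls at tray x = -45 mm, y = +220 and -220 mm to the mouth's edges at x = -100 mm, y = +40 and -40 mm. Axes as the tray's.
- spout_lip (a point): Middle of the spout's open end, on its floor (tray x = -140 mm, y = 0, 85 mm above the counter). The spout is a level channel 80 mm wide from the mouth to here, with 20 mm walls; a part pushed over this edge drops into the bin. Axes as the tray's.
- bin: Grey open-front stock bin fixed on the counter below the spout's end, empty at the start; 170 mm long (x), 140 mm wide (y), 90 mm high, walls and bottom 4 mm. Origin: centre of its underside; its x points to the low front, 50 mm high, over which the spout's lip reaches about 25 mm in; the sides slope down to that over the front 50 mm.
- leg: The tall one: black furniture leg standing on its square mounting plate (42 x 42 x 4 mm) in the tray, tapering from 27 to 21 mm thick, 42 mm high overall, 90 g. Origin: centre of its underside. It stands in one of the places among the feet. Not to be moved.
- bracket: Small dark steel angle bracket standing on edge in the tray (36 x 36 mm seen from above, L-shaped, 18 mm high, 3 mm thick). Origin: centre of its underside, in the middle of the 36 mm square. It stands in one of the places among the feet. Not to be moved.
- bottle: White plastic bottle standing on the counter, 62 mm thick, 190 mm high. Origin: centre of its underside. Bystander.
- tape: Roll of brown parcel tape lying flat on the counter, 104 mm across, 48 mm high. Origin: centre of its underside. Bystander.
- penpot: White pen pot with pens standing on the counter, 76 mm across, 155 mm high with the pens. Origin: centre of its underside. Bystander.
- carton: Small cardboard carton on the counter, 130 x 90 x 60 mm. Origin: centre of its underside. Bystander.
- foot1_center (a point): One of the three low round furniture feet: black plastic disc with a pale recess on top, 34 mm across and 18 mm high, 30 to 65 g, lying flat on the tray floor and sliding freely on it. The point is its centre, half-way up (9 mm above the tray floor).
- foot2_center (a point): One of the three low round furniture feet: black plastic disc with a pale recess on top, 34 mm across and 18 mm high, 30 to 65 g, lying flat on the tray floor and sliding freely on it. The point is its centre, half-way up (9 mm above the tray floor).
- foot3_center (a point): One of the three low round furniture feet: black plastic disc with a pale recess on top, 34 mm across and 18 mm high, 30 to 65 g, lying flat on the tray floor and sliding freely on it. The point is its centre, half-way up (9 mm above the tray floor).
Mind the look-alikes: they are no part of the job. Leave any turquoise look-alike of the part that bears foot3_center alone.

How it is judged:
By the outcome, as a careful person would: the job done as asked, in the order asked, and still so for the second after the job is handed in, with the robot touching nothing.
It also fails if it takes over 70 s, if anything falls off the work surface, if the arm or the gripper's body presses on something with over 40 N, if the wrist force passes 120 N, or if a joint passes its speed limit or range.

## Robot

A 6-joint arm with a two-finger parallel gripper is mounted at the origin on the work surface. World frame = base frame: x ahead of the robot, y to its left, z up, the work surface at z = 0. Lengths are in mm, angles in rad, forces in N, time in s.
With the tool pointing down it reaches from about 350 to 775 mm from the base axis. Payload 7.3 kg.
Tool frame: the origin (TCP) lies between the finger pads; the fingertips stand 14 mm ahead of it and the grasp point (between the pads) lies 5 mm behind it; z points along the fingers, y is the line along which they close (so a half turn about z gives the same grasp; the last joint's range is limited). The gripper opens to 92 mm and grips with 3 to 60 N. Pads are 19 mm wide; open, the fingers measure 130 mm over their backs; the gripper's body (75 mm by 190 mm) begins 47 mm behind the grasp point.
Start: joints at [-1.407, 0.342, 1.524, -0, 1.275, -0.146], TCP at [160.079, -500.021, 209.841] pointing down, gripper open.
Joint ranges: [-2.53, 2.53], [-0.77, 2.02], [0.04, 2.7], [-1, 4.14], [0.28, 2.66], [-3.11, 3.11]. Speed limits (rad/s): [2.57, 2.57, 3.14, 3.14, 3.14, 3.14].

## Interface

Orientations are given as [roll, pitch, yaw] about the fixed x, y, z axes, in that order (R = Rz(yaw) Ry(pitch) Rx(roll)).
In Python, from plant import get_obs, cams, close_job gives the robot as it stands. The module is installed in compiled form; this text tells all that it offers.
- The arm moves only by the shell command python3 -m creep 'ROWS'. ROWS is JSON, a list of rows, each an object of numbers: "hand": the opening, from 0 (shut) to 1 (fully open); "tx", "ty", "tz": the shift along the tool's x, y, z in m; "spin": the turn about the tool's z in degrees. In form: [{"hand": .., "tx": .., "ty": .., "tz": .., "spin": ..}, ...]. A call has 1 to 5 rows; each row shifts and turns the commanded pose from where the row before left it, along the tool's axes as they then stand; what a row does not reach is not made up. A row lasts 1/8 s, in which the tool goes at most 62.5 mm and 10.7 degrees, less where a joint would pass 70% of its speed; a pose out of reach is approached as far as the arm can. A call is refused whole if a number of a shift passes 0.0625 or a number of a turn 10.7, either way. A call with a gripper value outside its range is refused whole. The fingers move at their own pace and stop on an object; the grip force is fixed at half the most. Time passes only in rows, so rows that do not move let the fingers close. It gives the time, the measured TCP pose, the force, the opening and the grip force at its end, in the units of the state.
- get_obs(): the state, without advancing time (a new reading comes with each control period).
- cams.capture(name): name is "side" or "top"; returns a dict with "color" (384x512x3 uint8, red, green, blue), "K" (3x3 intrinsics, pixels), "R" (3x3) and "t" (3): a world point X has camera coordinates R X + t. Camera axes: x right, y down, z forward; pixel columns grow to the right and rows downward; lengths in mm; the calibration is good to about 2 mm. A picture is of the moment at which its call begins. There is no depth.
- close_job(): hands the job in; it is judged then, once.
The state is a dict: "time": time; "joint_positions": joint angles; "dq": joint speeds; "tau": joint torques, N m; "tool_pos": TCP position; "tcp_rot": TCP orientation; "contact_force": force on the tool from outside, world axes, zero at the start; "moment": the same for the moment, N m; "grip_width": finger opening in mm; "finger_force": force on a finger pad.
Only numpy, scipy, OpenCV 4.12 (cv2) and the standard library are available. Lean on these libraries where they do the work, as an engineer would, in place of code of your own. Each camera call takes 0.05 s, during which the arm holds its last target. There are 200 camera calls.

## Working session

There is one attempt and no reset: what is moved stays moved. The work goes in short steps, Python scripts to look and compute and a shell command to move; the robot and the scene stay as the last step left them, time stands still between calls to the robot, and variables do not carry over. Pictures are saved under pics/ and viewed, at most 10 in all, crops included, and the job is handed in when it is done.

```bash
mkdir -p pics; python3 - <<'E'
from plant import get_obs,cams
import cv2,numpy as np
for n in("top","side"):
    c=cams.capture(n); cv2.imwrite(f"pics/{n}0.png",c["color"][:,:,::-1]); np.savez(f"{n}0.npz",**c)
    print(n,c["K"].tolist(),c["R"].round(3).tolist(),c["t"].round(1))
o=get_obs(); print(o["time"],o["tool_pos"],o["tcp_rot"],o["grip_width"])
E
```

```text
top [[481.83538950881575, 0.0, 259.80205338936173], [0.0, 481.83538950881575, 190.988025969828], [0.0, 0.0, 1.0]] [[0.006, -1.0, -0.015], [-0.998, -0.005, -0.07], [0.07, 0.015, -0.997]] [  37.9  470.9 1339.1]
side [[401.7936884846938, 0.0, 247.90926253210034], [0.0, 401.7936884846938, 191.42986868981225], [0.0, 0.0, 1.0]] [[0.963, -0.27, 0.006], [-0.184, -0.674, -0.715], [0.197, 0.688, -0.699]] [-434.3  156.9 1050.3]
0.1 [ 159.98381552 -499.63094474  209.22212651] [-3.14024140e+00 -1.77202465e-04  3.09765293e-01] 91.61895818579134
```

View pics/top0.png

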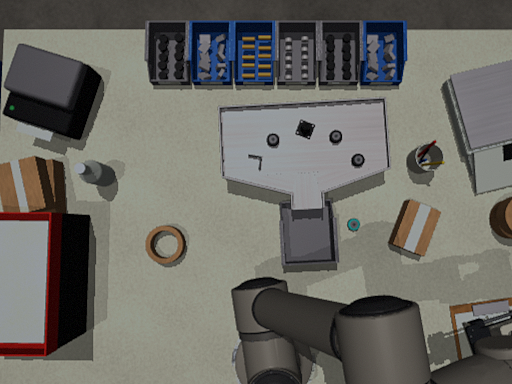

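View pics/side0.png

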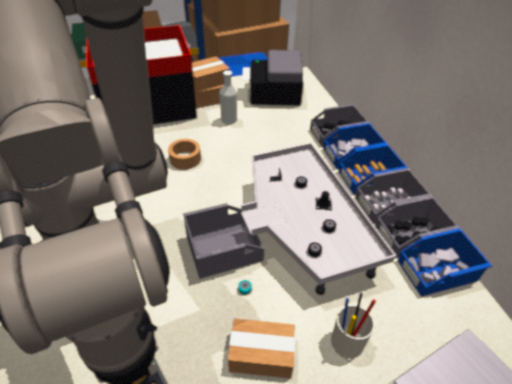

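The top view shows three black discs at (273,140), (336,136) and (358,160). The leg is at (305,129), the bracket at (256,160), and the turquoise look-alike on the counter at (353,225). The side view shows the same discs at (301,182), (329,226) and (315,249). The feet candidates are those three discs; the dark parts in the far bins are outside the tray and the turquoise disc is excluded. Next I'll measure and take a close crop.

```bash
cat > h.py <<'E'
import cv2,numpy as np
def ray(c,u):
    d=np.linalg.inv(c["K"])@[u[0],u[1],1.]; R=c["R"]; return -R.T@c["t"], R.T@d
def plane(c,u,z):
    o,d=ray(c,u); return o+d*(z-o[2])/d[2]
def tri(a,u,b,v):
    o,d=ray(a,u);p,e=ray(b,v); s=np.linalg.lstsq(np.c_[d,-e],p-o,rcond=None)[0]
    x,y=o+d*s[0],p+e*s[1]; return (x+y)/2,np.linalg.norm(x-y)
def darks(c,box,th=70,amin=20):
    x0,y0,x1,y1=box; g=c["color"][y0:y1,x0:x1].max(2)
    m=cv2.morphologyEx((g<th).astype(np.uint8),cv2.MORPH_CLOSE,np.ones((5,5)))
    n,l,s,ce=cv2.connectedComponentsWithStats(m)
    return [(ce[i]+[x0,y0],s[i]) for i in range(1,n) if s[i][4]>amin]
E
python3 - <<'E'
from h import *
t=dict(np.load("top0.npz"));s=dict(np.load("side0.npz"))
for n,c,b in(("top",t,(222,108,384,200)),("side",s,(255,155,375,270))):
    for ce,st in darks(c,b): print(n,ce.round(1),st, plane(c,ce,94).round(0) )
for u,v in(((273,140),(301,182)),((336,136),(329,226)),((358,160),(315,249))): print(tri(t,u,s,v))
for u in((220,107),(385,99),(388,167),(222,179),(291,208),(323,208)): print(u,plane(t,u,105).round(0),plane(t,u,85).round(0))
i=t["color"][90:215,210:400,::-1]; a=cv2.resize(i,None,fx=4,fy=4,interpolation=2); cv2.imwrite("pics/crop0.png",a)
E
```

```text
top [304.9 129.2] [ 74  13  19  18 218] [631. -80.  94.]
top [335.4 136.6] [108  22  12  14 131] [ 612. -162.   94.]
top [272.6 140. ] [ 45  26  12  13 130] [602.   6.  94.]
top [256.6 159.4] [27 47 13 15 41] [550.  48.  94.]
top [357.5 160. ] [130  46  13  13 134] [ 549. -220.   94.]
top [327.1 196.4] [102  84   9   8  34] [ 452. -139.   94.]
side [275.9 178. ] [16 21 10  4 27] [543.  40.  94.]
side [366.1 188.3] [100  23  20  21 201] [766. -64.  94.]
side [300.4 184.3] [41 26 10  7 47] [599.  -2.  94.]
side [323.5 201.3] [ 62  37  13  17 153] [634. -79.  94.]
side [372.2 216. ] [114  56   6  12  46] [ 733. -160.   94.]
side [328.2 228.4] [68 69 12  9 60] [ 608. -168.   94.]
side [257.7 250.1] [  0  80   8  27 155] [ 422. -186.   94.]
side [313.6 252.5] [53 93 13  9 69] [ 546. -227.   94.]
(array([602.49551711,   4.61987082,  95.88720405]), np.float64(1.7367360683600512))
(array([ 612.9088482 , -162.90859825,   95.6249035 ]), np.float64(0.23251084044350484))
(array([ 549.85682731, -220.92982537,   97.76049043]), np.float64(2.7335961764664343))
(220, 107) [688. 147. 105.] [693. 149.  85.]
(385, 99) [ 711. -292.  105.] [ 716. -297.   85.]
(388, 167) [ 529. -298.  105.] [ 532. -303.   85.]
(222, 179) [496. 139. 105.] [498. 141.  85.]
(291, 208) [420. -43. 105.] [421. -44.  85.]
(323, 208) [ 421. -127.  105.] [ 421. -129.   85.]
```

View pics/crop0.png

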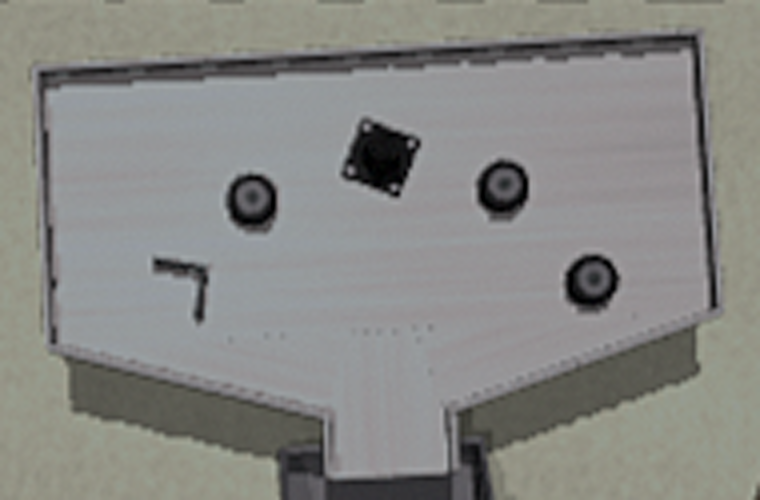

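The crop confirms three round black discs with pale recesses. The square leg plate is at crop (380,158) and the L-shaped bracket at (190,285). Now the tray frame.

```bash
python3 - <<'E'
from h import *
t=dict(np.load("top0.npz"))
px=np.array([(37,70),(700,35),(717,312),(52,350),(330,412),(450,408)])/4+[210,90]
W=np.array([plane(t,p,105)[:2] for p in px])
T=np.array([(142,222),(142,-222),(-46,-222),(-46,222),(-101,41),(-101,-41)])
z=lambda a:a[:,0]+1j*a[:,1]
w,q=z(W),z(T); r=np.vdot(q-q.mean(),w-w.mean()); th=np.angle(r); o=w.mean()-np.exp(1j*th)*q.mean()
print("scale",abs(r)/np.vdot(q-q.mean(),q-q.mean()).real,"yaw",th,"org",o,"res",abs(w-o-np.exp(1j*th)*q).round(1))
np.savez("tray.npz",th=th,o=o)
for n,p in dict(leg=(304.9,129.2),f2=(335.4,136.6),f1=(272.6,140),br=(256.6,159.4),f3=(357.5,160)).items():
    P=plane(t,p,98); c=(P[0]+1j*P[1]-o)*np.exp(-1j*th); print(n,P[:2].round(),"tray",np.round(c))
for p in((425,158),(91,172)): print(plane(t,p,0).round())
lip=o+np.exp(1j*th)*(-140); print("lip",lip)
E
```

```text
scale 0.9886205607066736 yaw 0.05866382164317827 org (559.5459616476763-79.9045713112401j) res [1.9 2.9 3.4 2.7 3.8 2. ]
leg [631. -80.] tray (71-4j)
f2 [ 611. -161.] tray (47-84j)
f1 [601.   6.] tray (47+83j)
br [549.  48.] tray (-3+129j)
f3 [ 549. -219.] tray (-19-138j)
[ 568. -429.    0.]
[524. 526.   0.]
lip (419.78679364618915-88.11279642584806j)
```

```bash
cat > go.py <<'E'
# usage: go.py psi_deg x y z ... : spin, then tool-frame shifts (mm) leg by leg, from measured pose to tray-frame targets
import sys,numpy as np
from plant import get_obs
T=np.load("tray.npz"); th=float(T["th"]); o=complex(T["o"])
s=get_obs(); p=s["tool_pos"]; yaw=s["tcp_rot"][2]
c=(p[0]+1j*p[1]-o)*np.exp(-1j*th)
print("t %.1f tray %.0f %.0f z %.0f psi %.1f tilt %.3f w %.0f F %s"%(s["time"],c.real,c.imag,p[2],np.degrees(yaw-th),s["tcp_rot"][0],s["grip_width"],s["contact_force"].round(1)))
a=list(map(float,sys.argv[1:]))
if a:
    psi=np.radians(a[0]); print("spin %.1f"%np.degrees(yaw-th-psi)); z=p[2]
    for x,y,zz in zip(a[1::3],a[2::3],a[3::3]):
        d=(x+1j*y-c)*np.exp(-1j*psi); print("tx %.0f ty %.0f tz %.0f"%(d.real,-d.imag,z-zz)); c,z=x+1j*y,zz
E
python3 go.py -73 -10 -171 200 -10 -171 104
```

```text
t 0.1 tray -423 -396 z 209 psi 14.4 tilt -3.140 w 92 F [ 0.5 -1.7 -0.6]
spin 87.4
tx -94 ty -461 tz 9
tx 0 ty -0 tz 96
```

```bash
python3 -m creep '[{"hand":0.22,"spin":10.5},{"hand":0.22,"spin":10.5},{"hand":0.22,"spin":10.5},{"hand":0.22,"spin":10.5},{"hand":0.22,"spin":10.5}]'
python3 -m creep '[{"hand":0.22,"spin":10.5},{"hand":0.22,"spin":10.5},{"hand":0.22,"spin":10.5},{"hand":0.22,"spin":3.4},{"hand":0.22}]'
python3 -m creep '[{"hand":0.22,"tx":-0.01,"ty":-0.046},{"hand":0.22,"tx":-0.01,"ty":-0.046},{"hand":0.22,"tx":-0.01,"ty":-0.046},{"hand":0.22,"tx":-0.01,"ty":-0.046},{"hand":0.22,"tx":-0.01,"ty":-0.046}]'
python3 -m creep '[{"hand":0.22,"tx":-0.01,"ty":-0.046},{"hand":0.22,"tx":-0.01,"ty":-0.046},{"hand":0.22,"tx":-0.01,"ty":-0.046},{"hand":0.22,"tx":-0.01,"ty":-0.046},{"hand":0.22}]'
python3 go.py -73 -10 -171 160 -10 -171 104; python3 -c "
from plant import cams;import cv2
c=cams.capture('side');cv2.imwrite('pics/s1.png',cv2.resize(c['color'][120:320,180:440,::-1],None,fx=3,fy=3))"
```

```text
t 0.1 tray -423 -396 z 209 psi 14.4 tilt -3.140 w 92 F [ 0.5 -1.7 -0.6]
spin 87.4
tx -94 ty -461 tz 49
tx 0 ty -0 tz 56invalid input at $[0]: expected keys hand, tx, ty, tz, spin
invalid input at $[0]: expected keys hand, tx, ty, tz, spin
invalid input at $[0]: expected keys hand, tx, ty, tz, spin
invalid input at $[0]: expected keys hand, tx, ty, tz, spin
```

View pics/s1.png

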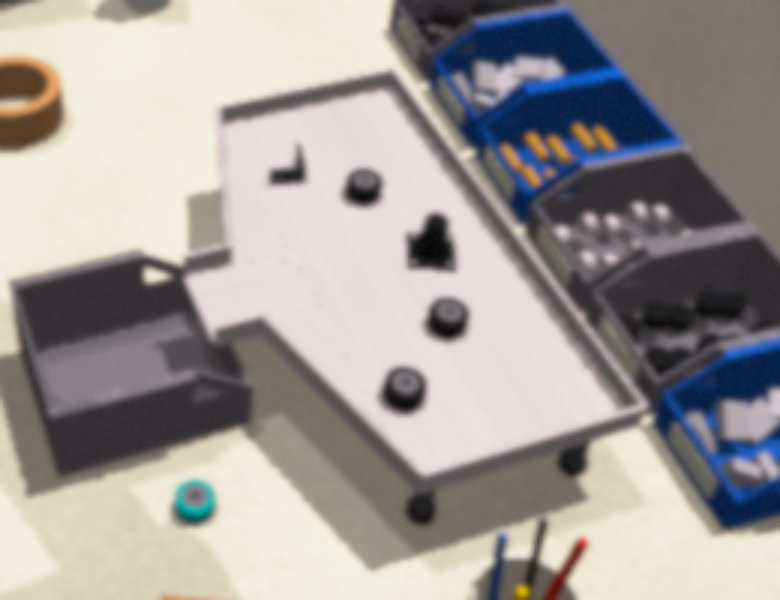

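The arm did not move because every row needs all five keys. The view shows the scene unchanged, with the three feet at crop (363,185), (447,317) and (404,388).

```bash
python3 -m creep '[{"hand":0.22,"tx":0,"ty":0,"tz":0,"spin":10.5},{"hand":0.22,"tx":0,"ty":0,"tz":0,"spin":10.5},{"hand":0.22,"tx":0,"ty":0,"tz":0,"spin":10.5},{"hand":0.22,"tx":0,"ty":0,"tz":0,"spin":10.5},{"hand":0.22,"tx":0,"ty":0,"tz":0,"spin":10.5}]' &&
python3 -m creep '[{"hand":0.22,"tx":0,"ty":0,"tz":0,"spin":10.5},{"hand":0.22,"tx":0,"ty":0,"tz":0,"spin":10.5},{"hand":0.22,"tx":0,"ty":0,"tz":0,"spin":10.5},{"hand":0.22,"tx":0,"ty":0,"tz":0,"spin":3.4},{"hand":0.22,"tx":0,"ty":0,"tz":0,"spin":0}]' &&
python3 go.py -73 -10 -171 200 -10 -171 104
```

```text
time: 0.78
tool_pos: [160.0, -499.8, 209.5]
tcp_rot: [-3.141, 0.0, -0.613]
contact_force: [-0.1, 0.5, 0.1]
grip_width: 46.7
finger_force: 0.0
time: 1.4
tool_pos: [160.1, -499.9, 209.6]
tcp_rot: [-3.141, 0.0, -1.215]
contact_force: [0.0, -0.4, 0.2]
grip_width: 20.0
finger_force: 0.0
t 1.4 tray -423 -396 z 210 psi -73.0 tilt -3.141 w 20 F [ 0.  -0.4  0.2]
spin 0.0
tx -94 ty -461 tz 10
tx 0 ty -0 tz 96
```

```bash

python3 -m creep '[{"hand":0.22,"tx":-0.009,"ty":-0.046,"tz":0,"spin":0},{"hand":0.22,"tx":-0.009,"ty":-0.046,"tz":0,"spin":0},{"hand":0.22,"tx":-0.009,"ty":-0.046,"tz":0,"spin":0},{"hand":0.22,"tx":-0.009,"ty":-0.046,"tz":0,"spin":0},{"hand":0.22,"tx":-0.009,"ty":-0.046,"tz":0,"spin":0}]' >/dev/null &&
python3 -m creep '[{"hand":0.22,"tx":-0.01,"ty":-0.046,"tz":0,"spin":0},{"hand":0.22,"tx":-0.01,"ty":-0.046,"tz":0,"spin":0},{"hand":0.22,"tx":-0.01,"ty":-0.046,"tz":0,"spin":0},{"hand":0.22,"tx":-0.01,"ty":-0.046,"tz":0,"spin":0},{"hand":0.22,"tx":-0.01,"ty":-0.046,"tz":0.01,"spin":0}]' &&
python3 -m creep '[{"hand":0.22,"tx":0,"ty":0,"tz":0.03,"spin":0},{"hand":0.22,"tx":0,"ty":0,"tz":0.03,"spin":0},{"hand":0.22,"tx":0,"ty":0,"tz":0,"spin":0}]' >/dev/null
python3 go.py -73 -10 -171 104;python3 -c "
from plant import cams;import cv2
c=cams.capture('side');cv2.imwrite('pics/s2.png',cv2.resize(c['color'][120:320,180:440,::-1],None,fx=3,fy=3))"
```

```text
time: 2.65
tool_pos: [559.9, -250.2, 200.3]
tcp_rot: [-3.141, -0.001, -1.214]
contact_force: [0.3, -0.9, -1.0]
grip_width: 20.3
finger_force: 0.0
t 3.0 tray -13 -170 z 137 psi -72.9 tilt 3.138 w 20 F [-0.6  0.1 -0.5]
spin 0.1
tx 2 ty -2 tz 33
```

View pics/s2.png

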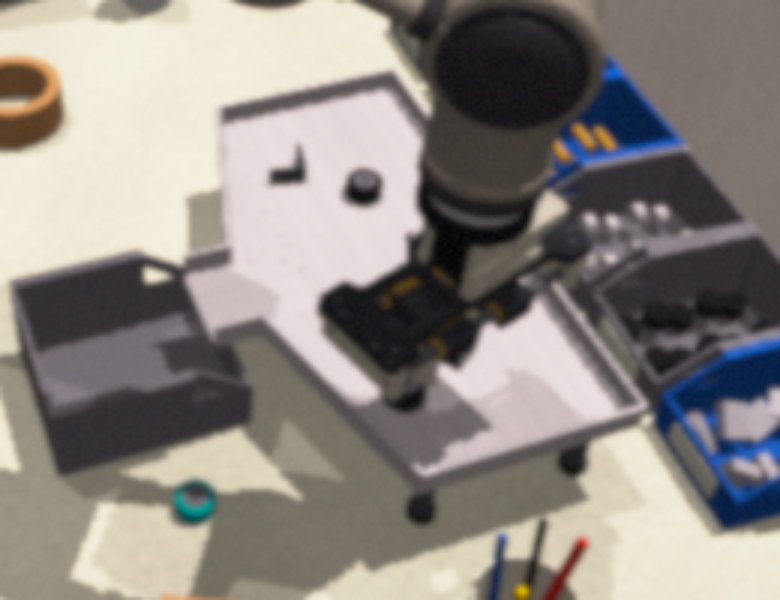

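The gripper hangs just behind foot3, tips around crop (405,395), clear of the walls. I'll lower it and push.

```bash

python3 -m creep '[{"hand":0.22,"tx":0.003,"ty":-0.001,"tz":0.017,"spin":0},{"hand":0.22,"tx":0,"ty":0,"tz":0.016,"spin":0},{"hand":0.22,"tx":0,"ty":0,"tz":0,"spin":0}]' && python3 go.py &&
python3 -m creep '[{"hand":0.22,"tx":-0.006,"ty":0,"tz":0,"spin":0},{"hand":0.22,"tx":-0.01,"ty":0,"tz":0,"spin":0},{"hand":0.22,"tx":-0.012,"ty":0,"tz":0,"spin":0},{"hand":0.22,"tx":-0.012,"ty":0,"tz":0,"spin":0},{"hand":0.22,"tx":-0.012,"ty":0,"tz":0,"spin":0}]' && python3 go.py &&
python3 -m creep '[{"hand":0.22,"tx":-0.012,"ty":0,"tz":0,"spin":0},{"hand":0.22,"tx":-0.012,"ty":0,"tz":0,"spin":0},{"hand":0.22,"tx":-0.012,"ty":0,"tz":0,"spin":0},{"hand":0.22,"tx":-0.012,"ty":0,"tz":0,"spin":0},{"hand":0.22,"tx":-0.012,"ty":0,"tz":0,"spin":0}]' >/dev/null && python3 go.py -73 -51 -21 104
```

```text
time: 3.45
tool_pos: [559.3, -253.1, 105.1]
tcp_rot: [3.14, 0.002, -1.216]
contact_force: [-0.1, 0.1, 0.4]
grip_width: 20.3
finger_force: 0.0
t 3.5 tray -10 -173 z 105 psi -73.0 tilt 3.140 w 20 F [-0.1  0.1  0.4]
time: 4.08
tool_pos: [542.0, -203.7, 107.0]
tcp_rot: [-3.141, -0.0, -1.215]
contact_force: [-0.0, 0.8, 1.4]
grip_width: 20.1
finger_force: 0.0
t 4.1 tray -25 -123 z 107 psi -73.0 tilt -3.141 w 20 F [-0.   0.8  1.4]
t 4.7 tray -42 -65 z 107 psi -73.0 tilt 3.142 w 20 F [-0.3  0.   0.3]
spin -0.0
tx -45 ty -5 tz 3
```

```bash

python3 -m creep '[{"hand":0.22,"tx":-0.012,"ty":-0.001,"tz":0.001,"spin":0},{"hand":0.22,"tx":-0.012,"ty":-0.001,"tz":0.001,"spin":0},{"hand":0.22,"tx":-0.012,"ty":-0.001,"tz":0,"spin":0},{"hand":0.22,"tx":-0.008,"ty":-0.001,"tz":0,"spin":0},{"hand":0.22,"tx":0,"ty":0,"tz":0,"spin":0}]' && python3 go.py &&
python3 -m creep '[{"hand":0.22,"tx":0.02,"ty":0,"tz":0,"spin":0},{"hand":0.22,"tx":0.02,"ty":0,"tz":-0.02,"spin":0},{"hand":0.22,"tx":0.04,"ty":0,"tz":-0.04,"spin":0},{"hand":0.22,"tx":0.03,"ty":0,"tz":0,"spin":10},{"hand":0.22,"tx":0,"ty":0,"tz":0,"spin":-10}]' >/dev/null && python3 go.py 0 -27 0 170
python3 -c "
from plant import cams;import cv2
c=cams.capture('top');cv2.imwrite('pics/t3.png',cv2.resize(c['color'][90:240,210:410,::-1],None,fx=3,fy=3))"
```

```text
time: 5.32
tool_pos: [509.8, -105.3, 104.9]
tcp_rot: [-3.142, -0.0, -1.215]
contact_force: [-0.5, -0.5, 0.2]
grip_width: 19.8
finger_force: 0.0
t 5.3 tray -51 -22 z 105 psi -73.0 tilt -3.142 w 20 F [-0.5 -0.5  0.2]
t 6.0 tray -18 -132 z 165 psi -73.2 tilt -3.141 w 20 F [-0.6  0.4 -0.2]
spin -73.2
tx -9 ty -132 tz -5
```

View pics/t3.png

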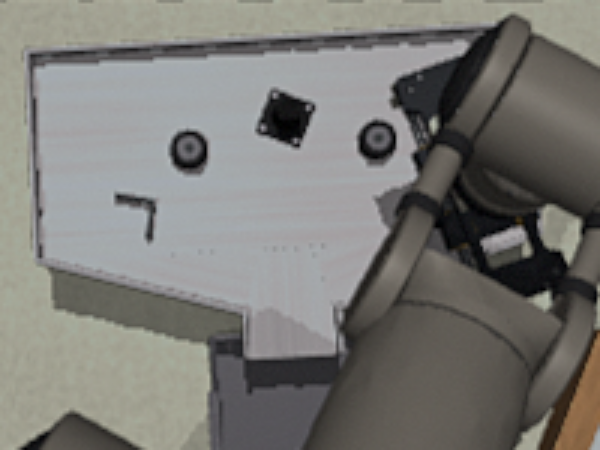

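Foot3 is not at the expected spot (about crop (290,285)), so it may be under the arm. I'll check the side view.

```bash
python3 -c "
from plant import cams;import cv2
c=cams.capture('side');cv2.imwrite('pics/s3.png',cv2.resize(c['color'][120:320,180:440,::-1],None,fx=3,fy=3))"
```

```text
(no output)
```

View pics/s3.png

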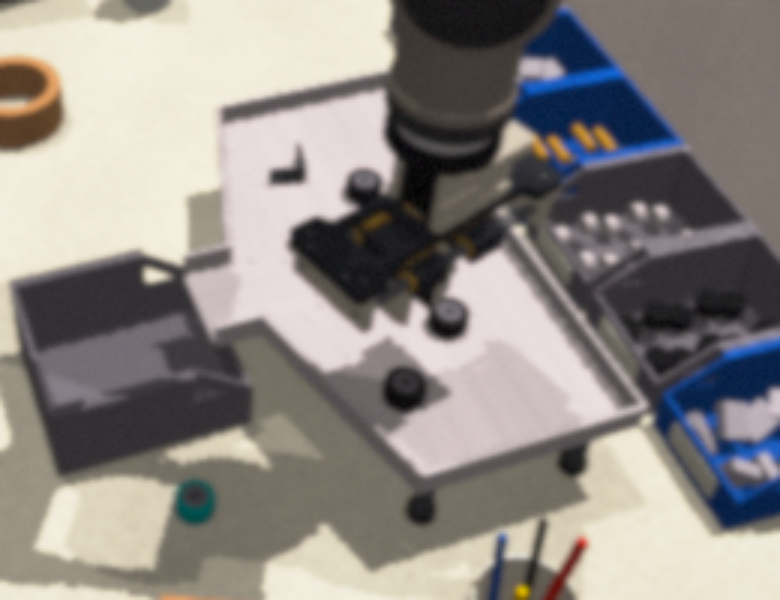

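```bash
python3 - <<'E'
from h import *
from plant import cams,get_obs
s=cams.capture("side"); o=get_obs(); p=np.array(o["tool_pos"])
for q in(p,p-[0,0,-0]-np.array([0,0,14])):
    X=s["K"]@(s["R"]@q+s["t"]); u=X[:2]/X[2]; print(u,"crop",(u-[180,120])*3)
print(p, o["tcp_rot"])
for q in([549,-219,98],[559,-253,91],[542,-204,93]):
    X=s["K"]@(s["R"]@np.array(q)+s["t"]); u=X[:2]/X[2]; print(q,(u-[180,120])*3)
E
```

```text
[315.51449498 227.2405565 ] crop [406.54348493 321.7216695 ]
[314.74897435 231.28407083] crop [404.24692304 333.8522125 ]
[ 548.07673969 -210.49312072  164.55862556] [ 3.14140928e+00 -2.30743318e-04 -1.21946294e+00]
[549, -219, 98] [401.29455385 385.27387551]
[559, -253, 91] [429.3289925  422.40245729]
[542, -204, 93] [385.01718151 376.39810084]
```

Foot3 is still at its original place, so the tips must have passed above or beside it. I'll look closely at the tips against the predicted position.

```bash
python3 - <<'E'
from plant import cams,get_obs
import cv2,numpy as np
s=cams.capture("side"); o=get_obs(); p=np.array(o["tool_pos"])
a=cv2.resize(s["color"][180:270,260:380,::-1],None,fx=6.5,fy=6.5,interpolation=cv2.INTER_CUBIC)
y=o["tcp_rot"][2]; ty=np.array([np.sin(y),-np.cos(y),0]); tx=np.array([np.cos(y),np.sin(y),0])
for k in(-10,10,-29,29):
    X=s["K"]@(s["R"]@(p+ty*k+[0,0,-14])+s["t"]); u=(X[:2]/X[2]-[260,180])*6.5
    cv2.circle(a,tuple(int(v) for v in u),4,(0,0,255),-1); print(k,u.round())
cv2.imwrite("pics/s4.png",a)
E
```

```text
-10 [376. 319.]
10 [334. 345.]
-29 [416. 295.]
29 [293. 370.]
```

View pics/s4.png

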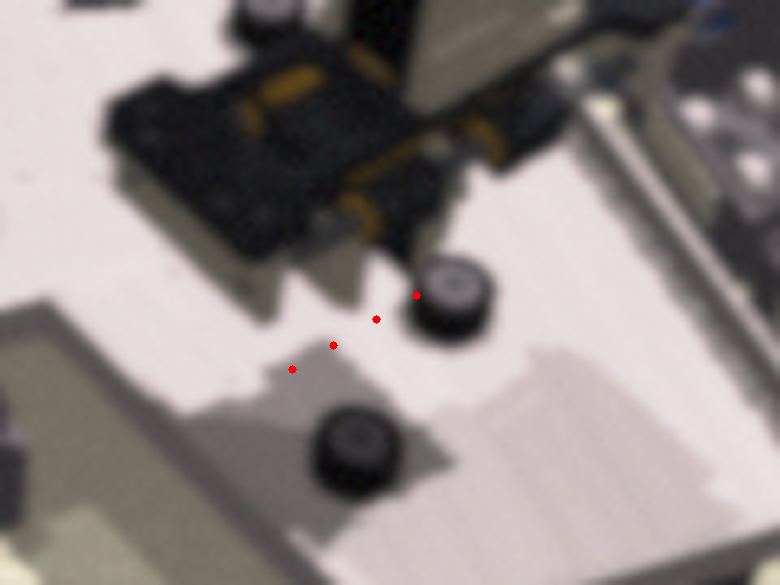

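The gripper's fingers and body both appear about 30 mm higher in the picture than the reported TCP implies. That fits the push going over the foot without force. I'll probe the clear tray floor behind foot3 gently to find the real tip height.

```bash
python3 go.py -73 2 -182 165
```

```text
t 6.2 tray -19 -129 z 165 psi -73.2 tilt 3.141 w 20 F [-0.1  0.2  0.4]
spin -0.2
tx 57 ty -5 tz -0
```

```bash
python3 -m creep '[{"hand":0.22,"tx":0.03,"ty":0,"tz":0,"spin":0},{"hand":0.22,"tx":0.023,"ty":-0.003,"tz":0,"spin":0},{"hand":0.22,"tx":0,"ty":0,"tz":0.03,"spin":0},{"hand":0.22,"tx":0,"ty":0,"tz":0.03,"spin":0},{"hand":0.22,"tx":0,"ty":0,"tz":0,"spin":0}]'; python3 go.py
python3 -m creep '[{"hand":0.22,"tx":0,"ty":0,"tz":0.003,"spin":0},{"hand":0.22,"tx":0,"ty":0,"tz":0,"spin":0}]'; python3 -m creep '[{"hand":0.22,"tx":0,"ty":0,"tz":0.003,"spin":0},{"hand":0.22,"tx":0,"ty":0,"tz":0,"spin":0}]'
python3 - <<'E'
from plant import cams,get_obs
import cv2,numpy as np
for n in("side","top"):
    s=cams.capture(n); cv2.imwrite(f"pics/{n}5.png",s["color"][:,:,::-1]); np.savez(f"{n}5.npz",**s)
E
```

```text
time: 6.78
tool_pos: [567.9, -256.8, 102.5]
tcp_rot: [3.138, 0.004, -1.218]
contact_force: [-0.2, 0.4, 0.6]
grip_width: 20.2
finger_force: 0.0
t 6.8 tray -2 -177 z 103 psi -73.1 tilt 3.138 w 20 F [-0.2  0.4  0.6]
time: 7.02
tool_pos: [569.9, -257.9, 103.1]
tcp_rot: [-3.14, -0.002, -1.216]
contact_force: [0.7, -1.1, -0.2]
grip_width: 20.3
finger_force: 0.0
time: 7.28
tool_pos: [569.3, -257.6, 99.0]
tcp_rot: [-3.141, -0.0, -1.216]
contact_force: [0.7, 0.1, 0.5]
grip_width: 20.1
finger_force: 0.0
```

```bash
python3 -m creep '[{"hand":0.22,"tx":0,"ty":0,"tz":0.004,"spin":0},{"hand":0.22,"tx":0,"ty":0,"tz":0,"spin":0}]' | egrep 'tool|contact'; python3 -m creep '[{"hand":0.22,"tx":0,"ty":0,"tz":0.004,"spin":0},{"hand":0.22,"tx":0,"ty":0,"tz":0,"spin":0}]'| egrep 'tool|contact'
```

```text
tool_pos: [569.0, -257.4, 94.3]
contact_force: [0.2, 0.1, -1.0]
tool_pos: [569.1, -257.5, 90.4]
contact_force: [-0.2, 1.0, 0.1]
```

```bash
python3 -m creep '[{"hand":0.22,"tx":0,"ty":0,"tz":0.004,"spin":0},{"hand":0.22,"tx":0,"ty":0,"tz":0,"spin":0}]' | egrep 'tool|contact'; python3 -m creep '[{"hand":0.22,"tx":0,"ty":0,"tz":0.003,"spin":0},{"hand":0.22,"tx":0,"ty":0,"tz":0,"spin":0}]'| egrep 'tool|contact'
```

```text
tool_pos: [569.1, -257.4, 86.4]
contact_force: [0.3, -0.6, 0.3]
tool_pos: [569.2, -257.5, 83.6]
contact_force: [-0.3, 0.2, -0.4]
```

```bash
python3 -m creep '[{"hand":0.22,"tx":0,"ty":0,"tz":0.003,"spin":0},{"hand":0.22,"tx":0,"ty":0,"tz":0,"spin":0}]' | egrep 'tool|contact'; python3 -m creep '[{"hand":0.22,"tx":0,"ty":0,"tz":0.003,"spin":0},{"hand":0.22,"tx":0,"ty":0,"tz":0,"spin":0}]'| egrep 'tool|contact'
python3 - <<'E'
from plant import cams,get_obs
import cv2,numpy as np
s=cams.capture("side"); o=get_obs(); p=np.array(o["tool_pos"]); np.savez("side6.npz",**s)
a=cv2.resize(s["color"][180:280,260:390,::-1],None,fx=6,fy=6,interpolation=cv2.INTER_CUBIC)
y=o["tcp_rot"][2]; ty=np.array([np.sin(y),-np.cos(y),0])
for k in(-10,10,-29,29):
  for h,col in((-14,(0,0,255)),(16,(0,255,0))):
    X=s["K"]@(s["R"]@(p+ty*k+[0,0,h])+s["t"]); u=(X[:2]/X[2]-[260,180])*6
    cv2.circle(a,tuple(int(v) for v in u),3,col,-1)
cv2.imwrite("pics/s6.png",a)
E
```

```text
tool_pos: [569.1, -257.5, 80.5]
contact_force: [0.0, 0.7, 0.5]
tool_pos: [569.1, -257.5, 77.5]
contact_force: [-0.1, -0.0, -0.2]
```

View pics/s6.png

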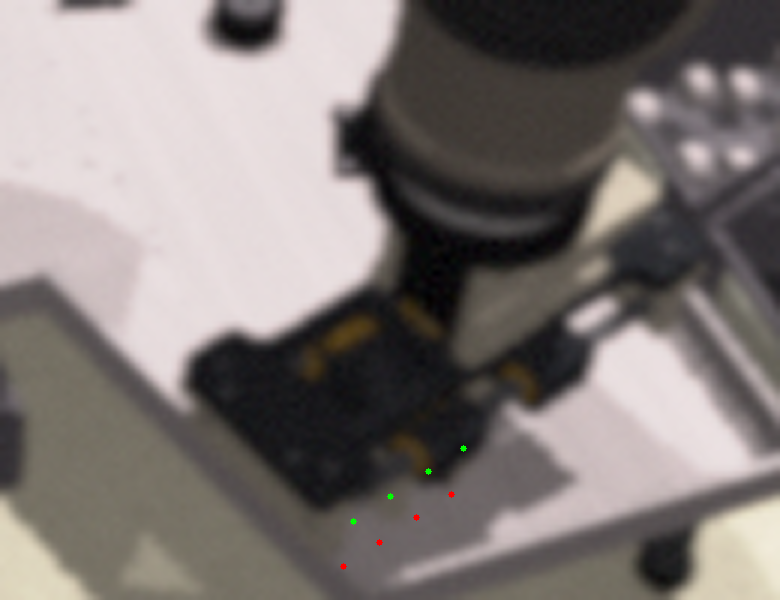

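The tips are near the green marks, roughly 30 mm above nominal, and there is no contact yet. I'll keep probing down.

```bash
for i in 1; do python3 -m creep '[{"hand":0.22,"tx":0,"ty":0,"tz":0.003,"spin":0},{"hand":0.22,"tx":0,"ty":0,"tz":0,"spin":0}]' | egrep 'tool|contact'; done; python3 -m creep '[{"hand":0.22,"tx":0,"ty":0,"tz":0.002,"spin":0},{"hand":0.22,"tx":0,"ty":0,"tz":0,"spin":0}]'| egrep 'tool|contact'; python3 -m creep '[{"hand":0.22,"tx":0,"ty":0,"tz":0.002,"spin":0},{"hand":0.22,"tx":0,"ty":0,"tz":0,"spin":0}]'| egrep 'tool|contact'
```

```text
tool_pos: [569.1, -257.5, 74.5]
contact_force: [1.2, -0.5, 0.8]
tool_pos: [569.2, -257.5, 72.7]
contact_force: [0.3, 0.2, 0.3]
tool_pos: [569.2, -257.5, 70.6]
contact_force: [0.5, 0.3, 0.5]
```

```bash
python3 -m creep '[{"hand":0.22,"tx":0,"ty":0,"tz":0.002,"spin":0},{"hand":0.22,"tx":0,"ty":0,"tz":0,"spin":0}]' | egrep 'tool|contact';  python3 -m creep '[{"hand":0.22,"tx":0,"ty":0,"tz":0.002,"spin":0},{"hand":0.22,"tx":0,"ty":0,"tz":0,"spin":0}]'| egrep 'tool|contact'; python3 -m creep '[{"hand":0.22,"tx":0,"ty":0,"tz":0.001,"spin":0},{"hand":0.22,"tx":0,"ty":0,"tz":0,"spin":0}]'| egrep 'tool|contact'
```

```text
tool_pos: [569.2, -257.5, 68.6]
contact_force: [-0.1, 0.1, 0.5]
tool_pos: [569.4, -257.6, 68.4]
contact_force: [-3.0, 1.5, 9.6]
tool_pos: [569.4, -257.7, 68.3]
contact_force: [-5.3, 2.5, 15.0]
```

Floor contact is at a reported TCP z of about 68.5, so the tips touch 30.5 mm lower in reported z than nominal. I'll sweep at z ≈ 73, starting with a short exploratory push.

```bash
python3 -m creep '[{"hand":0.22,"tx":0,"ty":0,"tz":-0.004,"spin":0},{"hand":0.22,"tx":0,"ty":0,"tz":-0.004,"spin":0},{"hand":0.22,"tx":0,"ty":0.006,"tz":0,"spin":0},{"hand":0.22,"tx":0,"ty":0.006,"tz":0,"spin":0},{"hand":0.22,"tx":0,"ty":0,"tz":0,"spin":0}]'|egrep 'tool|contact'; python3 go.py
python3 -m creep '[{"hand":0.22,"tx":-0.008,"ty":0,"tz":0,"spin":0},{"hand":0.22,"tx":-0.008,"ty":0,"tz":0,"spin":0},{"hand":0.22,"tx":-0.008,"ty":0,"tz":0,"spin":0},{"hand":0.22,"tx":-0.008,"ty":0,"tz":0,"spin":0},{"hand":0.22,"tx":-0.008,"ty":0,"tz":0,"spin":0}]'|egrep 'tool|contact'; python3 go.py
python3 -m creep '[{"hand":0.22,"tx":-0.008,"ty":0,"tz":0,"spin":0},{"hand":0.22,"tx":0,"ty":0,"tz":0,"spin":0}]'|egrep 'tool|contact'; python3 go.py
```

```text
tool_pos: [557.4, -262.0, 73.6]
contact_force: [-0.1, -0.9, -0.3]
t 11.1 tray -13 -182 z 74 psi -73.1 tilt 3.141 w 20 F [-0.1 -0.9 -0.3]
tool_pos: [544.0, -223.6, 73.9]
contact_force: [0.9, -0.7, 0.1]
t 11.7 tray -24 -143 z 74 psi -73.0 tilt -3.142 w 20 F [ 0.9 -0.7  0.1]
tool_pos: [541.2, -216.1, 73.9]
contact_force: [-0.5, 0.0, 0.5]
t 11.9 tray -26 -135 z 74 psi -73.0 tilt 3.141 w 20 F [-0.5  0.   0.5]
```

```bash
python3 -m creep '[{"hand":0.22,"tx":0.02,"ty":0,"tz":0,"spin":0},{"hand":0.22,"tx":0.01,"ty":0,"tz":-0.04,"spin":0},{"hand":0.22,"tx":0,"ty":0,"tz":-0.05,"spin":0},{"hand":0.22,"tx":0,"ty":0,"tz":-0.05,"spin":0},{"hand":0.22,"tx":0,"ty":0,"tz":0,"spin":0}]'|egrep 'tool|contact'
cat > look.py <<'E'
from h import *
from plant import cams
T=np.load("tray.npz"); th=float(T["th"]); o=complex(T["o"])
for n,b,z in(("top",(222,108,384,230),98),("side",(225,155,390,290),93)):
    c=cams.capture(n); cv2.imwrite("pics/last_%s.png"%n,c["color"][:,:,::-1])
    for ce,st in darks(c,b,70):
        P=plane(c,ce,z); t=(P[0]+1j*P[1]-o)*np.exp(-1j*th)
        if -150<t.real<150 and abs(t.imag)<225: print(n,ce.round(),"area",st[4],"wh",st[2:4],"tray",np.round(t))
E
python3 look.py; python3 go.py
```

```text
tool_pos: [553.8, -246.3, 218.6]
contact_force: [-0.1, 0.4, -0.2]
top [360. 159.] area 1626 wh [ 59 122] tray (-18-146j)
top [305. 129.] area 215 wh [19 18] tray (71-4j)
top [335. 137.] area 126 wh [12 13] tray (47-84j)
top [273. 140.] area 127 wh [12 13] tray (47+83j)
top [257. 160.] area 36 wh [13 15] tray (-4+128j)
top [365. 189.] area 71 wh [28 19] tray (-97-154j)
top [302. 212.] area 380 wh [44 26] tray (-149+17j)
side [336. 186.] area 3084 wh [104  62] tray (134+41j)
side [276. 178.] area 27 wh [10  4] tray (-8+122j)
side [328. 228.] area 60 wh [12  9] tray (44-90j)
side [303. 245.] area 66 wh [12  9] tray (-36-116j)
t 12.7 tray -17 -164 z 214 psi -73.0 tilt -3.141 w 20 F [-0.4 -0.2 -0.8]
```

```bash
python3 go.py -73 -20 -150 200 -20 -150 74 -58 -27 74
```

```text
t 12.7 tray -17 -164 z 214 psi -73.0 tilt -3.141 w 20 F [-0.4 -0.2 -0.8]
spin -0.0
tx -14 ty -2 tz 14
tx 0 ty -0 tz 126
tx -129 ty 0 tz 0
```

```bash
python3 -m creep '[{"hand":0.22,"tx":0,"ty":0,"tz":0.05,"spin":0},{"hand":0.22,"tx":0,"ty":-0.002,"tz":0.05,"spin":0},{"hand":0.22,"tx":0,"ty":0,"tz":0.03,"spin":0},{"hand":0.22,"tx":0,"ty":0,"tz":0.01,"spin":0},{"hand":0.22,"tx":0,"ty":0,"tz":0,"spin":0}]'|egrep 'tool|contact'; python3 go.py -73 -58 -27 74
```

```text
tool_pos: [553.3, -244.0, 73.1]
contact_force: [0.1, -0.6, 0.1]
t 13.3 tray -16 -163 z 73 psi -73.0 tilt 3.140 w 20 F [ 0.1 -0.6  0.1]
spin -0.0
tx -143 ty 0 tz -1
```

```bash
python3 -m creep '[{"hand":0.22,"tx":-0.01,"ty":0,"tz":0,"spin":0},{"hand":0.22,"tx":-0.01,"ty":0,"tz":0,"spin":0},{"hand":0.22,"tx":-0.01,"ty":0,"tz":0,"spin":0},{"hand":0.22,"tx":-0.011,"ty":0,"tz":0,"spin":0},{"hand":0.22,"tx":-0.012,"ty":0,"tz":0,"spin":0}]'|egrep 'tool|contact'
python3 -m creep '[{"hand":0.22,"tx":-0.012,"ty":0,"tz":0,"spin":0},{"hand":0.22,"tx":-0.012,"ty":0,"tz":0,"spin":0},{"hand":0.22,"tx":-0.012,"ty":0,"tz":0,"spin":0},{"hand":0.22,"tx":-0.012,"ty":0,"tz":0,"spin":0},{"hand":0.22,"tx":-0.012,"ty":0,"tz":0,"spin":0}]'|egrep 'tool|contact'
python3 -m creep '[{"hand":0.22,"tx":-0.012,"ty":0,"tz":0,"spin":0},{"hand":0.22,"tx":-0.01,"ty":0,"tz":0,"spin":0},{"hand":0.22,"tx":-0.006,"ty":0,"tz":0,"spin":0},{"hand":0.22,"tx":0,"ty":0,"tz":0,"spin":0},{"hand":0.22,"tx":0.018,"ty":0,"tz":0,"spin":0}]'|egrep 'tool|contact'
python3 -m creep '[{"hand":0.22,"tx":0.01,"ty":0,"tz":-0.03,"spin":0},{"hand":0.22,"tx":0,"ty":0,"tz":-0.05,"spin":0},{"hand":0.22,"tx":0,"ty":0,"tz":-0.05,"spin":0},{"hand":0.22,"tx":0,"ty":0,"tz":0,"spin":-10.5},{"hand":0.22,"tx":0,"ty":0,"tz":0,"spin":-10.5}]'|egrep 'tool|contact'; python3 go.py 0 -20 0 180; python3 look.py
```

```text
tool_pos: [535.2, -193.9, 74.2]
contact_force: [-0.3, -1.6, 0.5]
tool_pos: [514.1, -137.5, 73.8]
contact_force: [-0.2, -0.2, 1.8]
tool_pos: [510.7, -128.7, 73.7]
contact_force: [0.5, -0.2, 0.2]
tool_pos: [515.0, -139.8, 204.6]
contact_force: [-0.1, -0.6, -0.1]
t 15.8 tray -48 -57 z 205 psi -51.7 tilt -3.141 w 20 F [-0.1 -0.6 -0.1]
spin -51.7
tx 28 ty -57 tz 25
top [334. 173.] area 3933 wh [105 122] tray (-52-75j)
top [273. 140.] area 128 wh [12 13] tray (47+83j)
top [257. 160.] area 37 wh [13 15] tray (-4+128j)
side [289. 171.] area 1320 wh [60 39] tray (37+138j)
side [323. 201.] area 153 wh [13 17] tray (75-3j)
side [274. 215.] area 104 wh [11 11] tray (-66-7j)
side [328. 228.] area 67 wh [12 10] tray (44-90j)
```

```bash
python3 -m creep '[{"hand":0.22,"tx":0,"ty":0,"tz":0,"spin":-10.5},{"hand":0.22,"tx":0,"ty":0,"tz":0,"spin":-10.5},{"hand":0.22,"tx":0,"ty":0,"tz":0,"spin":-10.5},{"hand":0.22,"tx":0,"ty":0,"tz":0,"spin":-10.5},{"hand":0.22,"tx":0,"ty":0,"tz":0,"spin":-9.7}]'|egrep 'tool|contact'
python3 -m creep '[{"hand":0.22,"tx":0.015,"ty":-0.028,"tz":0,"spin":0},{"hand":0.22,"tx":0.013,"ty":-0.029,"tz":0.01,"spin":0},{"hand":0.22,"tx":0,"ty":0,"tz":0.03,"spin":0},{"hand":0.22,"tx":0,"ty":0,"tz":0,"spin":0}]'|egrep 'tool|contact';python3 go.py 0 -22 -1 74 -140 0 74
```

```text
tool_pos: [514.5, -139.1, 203.6]
contact_force: [0.9, -0.4, -0.6]
tool_pos: [538.1, -79.8, 161.7]
contact_force: [-0.1, -0.7, 0.1]
t 17.0 tray -21 1 z 162 psi -0.5 tilt -3.140 w 20 F [-0.1 -0.7  0.1]
spin -0.5
tx -1 ty 2 tz 88
tx -118 ty -1 tz 0
```

```bash
python3 -m creep '[{"hand":0.22,"tx":0.002,"ty":0.001,"tz":0.04,"spin":-0.5},{"hand":0.22,"tx":0,"ty":0.001,"tz":0.038,"spin":0},{"hand":0.22,"tx":0,"ty":0,"tz":0.01,"spin":0},{"hand":0.22,"tx":0,"ty":0,"tz":0,"spin":0}]'|egrep 'tool|contact';python3 go.py 0 -140 0 74
python3 -m creep '[{"hand":0.22,"tx":-0.012,"ty":0,"tz":0,"spin":0},{"hand":0.22,"tx":-0.012,"ty":0,"tz":0,"spin":0},{"hand":0.22,"tx":-0.012,"ty":0,"tz":0,"spin":0},{"hand":0.22,"tx":-0.012,"ty":0,"tz":0,"spin":0},{"hand":0.22,"tx":-0.012,"ty":0,"tz":0,"spin":0}]'|egrep 'tool|contact';python3 go.py 0 -142 0 74
```

```text
tool_pos: [541.9, -82.3, 76.5]
contact_force: [-0.5, -0.1, 0.4]
t 17.5 tray -18 -1 z 77 psi 0.1 tilt 3.141 w 20 F [-0.5 -0.1  0.4]
spin 0.1
tx -122 ty -1 tz 3
tool_pos: [480.9, -85.5, 76.1]
contact_force: [2.4, -0.0, 2.1]
t 18.1 tray -79 -1 z 76 psi 0.2 tilt 3.141 w 21 F [ 2.4 -0.   2.1]
spin 0.2
tx -63 ty -1 tz 2
```

```bash
python3 -m creep '[{"hand":0.22,"tx":-0.01,"ty":-0.001,"tz":0.002,"spin":0},{"hand":0.22,"tx":-0.012,"ty":0,"tz":0,"spin":0},{"hand":0.22,"tx":-0.012,"ty":0,"tz":0,"spin":0},{"hand":0.22,"tx":-0.012,"ty":0,"tz":0,"spin":0},{"hand":0.22,"tx":-0.012,"ty":0,"tz":0,"spin":0}]'|egrep 'tool|contact';python3 -m creep '[{"hand":0.22,"tx":-0.006,"ty":0,"tz":0,"spin":0},{"hand":0.22,"tx":0,"ty":0,"tz":0,"spin":0},{"hand":0.22,"tx":0.02,"ty":0,"tz":0,"spin":0},{"hand":0.22,"tx":0.03,"ty":0,"tz":-0.03,"spin":0},{"hand":0.22,"tx":0.05,"ty":0,"tz":-0.05,"spin":0}]'|egrep 'tool|contact';python3 go.py -38 81 -115 150 81 -115 74; python3 look.py
```

```text
tool_pos: [422.4, -88.0, 73.6]
contact_force: [0.0, 0.6, -1.4]
tool_pos: [511.5, -82.3, 147.9]
contact_force: [0.9, -1.5, -0.1]
t 19.4 tray -48 0 z 148 psi 0.2 tilt -3.141 w 20 F [ 0.9 -1.5 -0.1]
spin 38.2
tx 173 ty 11 tz -2
tx 0 ty -0 tz 76
top [314. 177.] area 3049 wh [ 92 110] tray (-59-21j)
top [332. 131.] area 36 wh [23  7] tray (62-76j)
top [273. 140.] area 129 wh [12 13] tray (47+83j)
top [257. 160.] area 39 wh [13 15] tray (-3+129j)
side [291. 171.] area 1118 wh [53 34] tray (44+135j)
side [323. 201.] area 155 wh [13 17] tray (75-3j)
side [328. 228.] area 67 wh [12 10] tray (44-90j)
```

```bash
python3 -m creep '[{"hand":0.22,"tx":0,"ty":0,"tz":0,"spin":10},{"hand":0.22,"tx":0,"ty":0,"tz":0,"spin":10},{"hand":0.22,"tx":0,"ty":0,"tz":0,"spin":10},{"hand":0.22,"tx":0,"ty":0,"tz":0,"spin":8.2},{"hand":0.22,"tx":0.04,"ty":0.003,"tz":0,"spin":0}]'|egrep 'tool|contact';python3 -m creep '[{"hand":0.22,"tx":0.045,"ty":0.003,"tz":0,"spin":0},{"hand":0.22,"tx":0.045,"ty":0.003,"tz":0,"spin":0},{"hand":0.22,"tx":0.043,"ty":0.002,"tz":0,"spin":0},{"hand":0.22,"tx":0,"ty":0,"tz":0,"spin":0}]'|egrep 'tool|contact';python3 go.py -38 80 -110 74 -40 -15 74
```

```text
tool_pos: [541.7, -106.6, 147.7]
contact_force: [1.0, 0.2, 1.0]
tool_pos: [648.5, -191.7, 145.9]
contact_force: [-0.9, 1.1, -0.1]
t 20.6 tray 82 -117 z 146 psi -38.1 tilt 3.141 w 20 F [-0.9  1.1 -0.1]
spin -0.1
tx -6 ty -4 tz 72
tx -153 ty -1 tz 0
```

```bash
python3 -m creep '[{"hand":0.22,"tx":0,"ty":-0.004,"tz":0.035,"spin":0},{"hand":0.22,"tx":0,"ty":0,"tz":0.03,"spin":0},{"hand":0.22,"tx":0,"ty":0,"tz":0.007,"spin":0},{"hand":0.22,"tx":0,"ty":0,"tz":0,"spin":0}]'|egrep 'tool|contact';python3 go.py -38 -40 -15 73
python3 -m creep '[{"hand":0.22,"tx":-0.012,"ty":0,"tz":0,"spin":0},{"hand":0.22,"tx":-0.01,"ty":0,"tz":0,"spin":0},{"hand":0.22,"tx":-0.012,"ty":0,"tz":0,"spin":0},{"hand":0.22,"tx":-0.012,"ty":0,"tz":0,"spin":0},{"hand":0.22,"tx":-0.012,"ty":0,"tz":0,"spin":0}]'|egrep 'tool|contact';python3 go.py -38 -40 -15 73
```

```text
tool_pos: [649.7, -186.3, 76.4]
contact_force: [0.3, -0.3, 0.7]
t 21.1 tray 84 -112 z 76 psi -38.0 tilt 3.142 w 20 F [ 0.3 -0.3  0.7]
spin 0.0
tx -157 ty 0 tz 3
tool_pos: [602.2, -153.5, 76.9]
contact_force: [0.5, -1.0, 1.8]
t 21.7 tray 38 -76 z 77 psi -38.0 tilt -3.141 w 20 F [ 0.5 -1.   1.8]
spin -0.0
tx -99 ty 0 tz 4
```

```bash
python3 -m creep '[{"hand":0.22,"tx":-0.012,"ty":0,"tz":0.002,"spin":0},{"hand":0.22,"tx":-0.012,"ty":0,"tz":0.001,"spin":0},{"hand":0.22,"tx":-0.012,"ty":0,"tz":0,"spin":0},{"hand":0.22,"tx":-0.012,"ty":0,"tz":0,"spin":0},{"hand":0.22,"tx":-0.012,"ty":0,"tz":0,"spin":0}]'|egrep 'tool|contact'
python3 -m creep '[{"hand":0.22,"tx":-0.012,"ty":0,"tz":0,"spin":0},{"hand":0.22,"tx":-0.012,"ty":0,"tz":0,"spin":0},{"hand":0.22,"tx":-0.01,"ty":0,"tz":0,"spin":0},{"hand":0.22,"tx":-0.005,"ty":0,"tz":0,"spin":0},{"hand":0.22,"tx":0,"ty":0,"tz":0,"spin":0}]'|egrep 'tool|contact';python3 go.py
python3 -m creep '[{"hand":0.22,"tx":0.018,"ty":0,"tz":0,"spin":0},{"hand":0.22,"tx":0.01,"ty":0,"tz":-0.03,"spin":0},{"hand":0.22,"tx":0,"ty":0,"tz":-0.05,"spin":0},{"hand":0.22,"tx":0,"ty":0,"tz":0,"spin":-10.5},{"hand":0.22,"tx":0,"ty":0,"tz":0,"spin":-10.5}]'|egrep 'tool|contact'
python3 -m creep '[{"hand":0.22,"tx":0,"ty":0,"tz":0,"spin":-10.5},{"hand":0.22,"tx":0,"ty":0,"tz":0,"spin":-6.5},{"hand":0.22,"tx":0,"ty":0,"tz":0,"spin":0}]'|egrep 'tool|contact'; python3 go.py 0 -20 0 140 -20 0 74; python3 look.py
```

```text
tool_pos: [552.4, -119.2, 73.1]
contact_force: [2.0, -1.0, 1.9]
tool_pos: [520.2, -97.1, 72.8]
contact_force: [0.1, 0.2, -0.5]
t 23.0 tray -40 -15 z 73 psi -38.0 tilt 3.141 w 20 F [ 0.1  0.2 -0.5]
tool_pos: [543.9, -113.4, 153.3]
contact_force: [0.5, 0.3, -0.1]
tool_pos: [543.6, -113.3, 152.6]
contact_force: [0.3, -0.5, -0.2]
t 24.0 tray -18 -32 z 153 psi -0.1 tilt -3.141 w 20 F [ 0.3 -0.5 -0.2]
spin -0.1
tx -2 ty -32 tz 13
tx 0 ty -0 tz 66
top [326. 161.] area 3164 wh [ 96 122] tray (-18-55j)
top [273. 140.] area 128 wh [12 13] tray (47+83j)
top [257. 160.] area 39 wh [13 15] tray (-3+129j)
top [287. 210.] area 278 wh [30 45] tray (-141+56j)
side [307. 177.] area 1312 wh [55 42] tray (74+98j)
side [276. 178.] area 28 wh [10  4] tray (-9+122j)
side [324. 204.] area 96 wh [13  9] tray (71-12j)
side [275. 213.] area 120 wh [12 13] tray (-61-0j)
```

```bash
python3 -m creep '[{"hand":0.22,"tx":0.002,"ty":-0.034,"tz":0,"spin":0},{"hand":0.22,"tx":0.001,"ty":0,"tz":0.04,"spin":0},{"hand":0.22,"tx":0,"ty":0,"tz":0.03,"spin":0},{"hand":0.22,"tx":0,"ty":0,"tz":0.009,"spin":0},{"hand":0.22,"tx":0,"ty":0,"tz":0,"spin":0}]'|egrep 'tool|contact';python3 go.py 0 -142 0 73
python3 -m creep '[{"hand":0.22,"tx":-0.012,"ty":0,"tz":0,"spin":0},{"hand":0.22,"tx":-0.012,"ty":0,"tz":0,"spin":0},{"hand":0.22,"tx":-0.012,"ty":0.001,"tz":0,"spin":0},{"hand":0.22,"tx":-0.012,"ty":0.001,"tz":0,"spin":0},{"hand":0.22,"tx":-0.012,"ty":0,"tz":0,"spin":0}]'|egrep 'tool|contact';python3 go.py 0 -142 0 73
```

```text
tool_pos: [544.9, -79.3, 74.0]
contact_force: [-0.3, 0.3, 0.1]
t 24.7 tray -15 1 z 74 psi -0.1 tilt -3.142 w 20 F [-0.3  0.3  0.1]
spin -0.1
tx -127 ty 1 tz 1
tool_pos: [484.5, -85.0, 74.4]
contact_force: [2.0, -0.5, 1.4]
t 25.3 tray -75 -1 z 74 psi -0.0 tilt 3.141 w 20 F [ 2.  -0.5  1.4]
spin -0.0
tx -67 ty -1 tz 1
```

```bash
python3 -m creep '[{"hand":0.22,"tx":-0.012,"ty":-0.001,"tz":0,"spin":0},{"hand":0.22,"tx":-0.012,"ty":0,"tz":0,"spin":0},{"hand":0.22,"tx":-0.012,"ty":0,"tz":0,"spin":0},{"hand":0.22,"tx":-0.012,"ty":0,"tz":0,"spin":0},{"hand":0.22,"tx":-0.012,"ty":0,"tz":0,"spin":0}]'|egrep 'tool|contact'
python3 -m creep '[{"hand":0.22,"tx":-0.008,"ty":0,"tz":0,"spin":0},{"hand":0.22,"tx":0,"ty":0,"tz":0,"spin":0},{"hand":0.22,"tx":0.02,"ty":0,"tz":0,"spin":0},{"hand":0.22,"tx":0.03,"ty":0,"tz":-0.03,"spin":0},{"hand":0.22,"tx":0.05,"ty":0,"tz":-0.05,"spin":0}]'|egrep 'tool|contact'
python3 look.py
python3 -m creep '[{"hand":0.22,"tx":0,"ty":0,"tz":0,"spin":-10},{"hand":0.22,"tx":0,"ty":0,"tz":0,"spin":-10},{"hand":0.22,"tx":0,"ty":0,"tz":0,"spin":-10},{"hand":0.22,"tx":0,"ty":0,"tz":0,"spin":-8},{"hand":0.22,"tx":0,"ty":0,"tz":0,"spin":0}]'|egrep 'tool|contact';python3 go.py 38 82 111 150
```

```text
tool_pos: [423.7, -87.1, 73.7]
contact_force: [-0.4, -0.1, -0.3]
tool_pos: [511.0, -81.9, 148.1]
contact_force: [0.9, -0.4, 0.1]
top [307. 129.] area 79 wh [22 25] tray (71-11j)
top [314. 178.] area 2925 wh [ 91 107] tray (-62-22j)
top [273. 140.] area 128 wh [12 13] tray (47+83j)
top [257. 160.] area 37 wh [13 15] tray (-4+128j)
side [291. 171.] area 1116 wh [53 34] tray (43+136j)
side [324. 201.] area 154 wh [13 17] tray (76-3j)
tool_pos: [510.8, -82.1, 147.7]
contact_force: [-0.1, -0.6, -0.7]
t 27.3 tray -49 1 z 148 psi 37.9 tilt -3.141 w 21 F [-0.1 -0.6 -0.7]
spin -0.1
tx 171 ty -6 tz -2
```

```bash
python3 -m creep '[{"hand":0.22,"tx":0.043,"ty":-0.002,"tz":0,"spin":0},{"hand":0.22,"tx":0.043,"ty":-0.002,"tz":0,"spin":0},{"hand":0.22,"tx":0.043,"ty":-0.002,"tz":0,"spin":0},{"hand":0.22,"tx":0.042,"ty":0,"tz":0,"spin":0},{"hand":0.22,"tx":0,"ty":0,"tz":0,"spin":0}]'|egrep 'tool|contact';python3 go.py 38 80 109 73
python3 -m creep '[{"hand":0.22,"tx":0,"ty":0,"tz":0.035,"spin":0},{"hand":0.22,"tx":0,"ty":0,"tz":0.03,"spin":0},{"hand":0.22,"tx":0,"ty":0,"tz":0.008,"spin":0},{"hand":0.22,"tx":0,"ty":0,"tz":0,"spin":0}]'|egrep 'tool|contact';python3 go.py 38 -40 15 73
```

```text
tool_pos: [636.6, 37.3, 147.1]
contact_force: [-0.0, 0.1, 0.7]
t 27.9 tray 84 112 z 147 psi 38.0 tilt -3.141 w 20 F [-0.   0.1  0.7]
spin -0.0
tx -5 ty 0 tz 74
tool_pos: [635.3, 34.7, 75.4]
contact_force: [1.2, 0.6, 0.3]
t 28.4 tray 82 110 z 75 psi 37.9 tilt -3.141 w 21 F [1.2 0.6 0.3]
spin -0.1
tx -155 ty -0 tz 2
```

```bash
python3 -m creep '[{"hand":0.22,"tx":-0.01,"ty":0,"tz":0.002,"spin":0},{"hand":0.22,"tx":-0.01,"ty":0,"tz":0,"spin":0},{"hand":0.22,"tx":-0.012,"ty":0,"tz":0,"spin":0},{"hand":0.22,"tx":-0.012,"ty":0,"tz":0,"spin":0},{"hand":0.22,"tx":-0.012,"ty":0,"tz":0,"spin":0}]'|egrep 'tool|contact'
python3 -m creep '[{"hand":0.22,"tx":-0.012,"ty":0,"tz":0,"spin":0},{"hand":0.22,"tx":-0.012,"ty":0,"tz":0,"spin":0},{"hand":0.22,"tx":-0.012,"ty":0,"tz":0,"spin":0},{"hand":0.22,"tx":-0.012,"ty":0,"tz":0,"spin":0},{"hand":0.22,"tx":-0.012,"ty":0,"tz":0,"spin":0}]'|egrep 'tool|contact'
python3 -m creep '[{"hand":0.22,"tx":-0.012,"ty":0,"tz":0,"spin":0},{"hand":0.22,"tx":-0.012,"ty":0,"tz":0,"spin":0},{"hand":0.22,"tx":-0.01,"ty":0,"tz":0,"spin":0},{"hand":0.22,"tx":-0.005,"ty":0,"tz":0,"spin":0},{"hand":0.22,"tx":0,"ty":0,"tz":0,"spin":0}]'|egrep 'tool|contact';python3 go.py
python3 -m creep '[{"hand":0.22,"tx":0.018,"ty":0,"tz":0,"spin":0},{"hand":0.22,"tx":0.01,"ty":0,"tz":-0.03,"spin":0},{"hand":0.22,"tx":0,"ty":0,"tz":-0.05,"spin":0},{"hand":0.22,"tx":0,"ty":0,"tz":0,"spin":10.5},{"hand":0.22,"tx":0,"ty":0,"tz":0,"spin":10.5}]'|egrep 'tool|contact'
python3 -m creep '[{"hand":0.22,"tx":0,"ty":0,"tz":0,"spin":10.5},{"hand":0.22,"tx":0,"ty":0,"tz":0,"spin":6.5},{"hand":0.22,"tx":0,"ty":0,"tz":0,"spin":0}]'|egrep 'tool|contact'; python3 go.py 0 -18 0 140 -18 0 74; python3 look.py
```

```text
tool_pos: [593.1, -2.3, 73.6]
contact_force: [0.9, 1.7, 1.5]
tool_pos: [547.9, -41.9, 73.2]
contact_force: [1.2, 0.2, 1.2]
tool_pos: [518.8, -67.4, 73.1]
contact_force: [-0.0, 0.6, -0.3]
t 30.3 tray -40 15 z 73 psi 38.0 tilt -3.141 w 20 F [-0.   0.6 -0.3]
tool_pos: [541.4, -47.6, 153.9]
contact_force: [0.5, -0.9, 0.3]
tool_pos: [540.9, -47.7, 153.0]
contact_force: [-0.5, -0.6, 0.7]
t 31.3 tray -17 33 z 153 psi 0.1 tilt -3.142 w 20 F [-0.5 -0.6  0.7]
spin 0.1
tx -1 ty 33 tz 13
tx 0 ty -0 tz 66
top [300. 172.] area 3213 wh [ 98 122] tray (-44+17j)
side [297. 165.] area 795 wh [52 26] tray (70+153j)
side [323. 201.] area 160 wh [14 17] tray (75-3j)
side [275. 213.] area 130 wh [13 12] tray (-61+1j)
```

```bash
python3 -m creep '[{"hand":0.22,"tx":0.001,"ty":0.032,"tz":0,"spin":0},{"hand":0.22,"tx":0.001,"ty":0,"tz":0.04,"spin":0},{"hand":0.22,"tx":0,"ty":0,"tz":0.03,"spin":0},{"hand":0.22,"tx":0,"ty":0,"tz":0.009,"spin":0},{"hand":0.22,"tx":0,"ty":0,"tz":0,"spin":0}]'|egrep 'tool|contact';python3 go.py 0 -142 0 73
python3 -m creep '[{"hand":0.22,"tx":-0.012,"ty":0,"tz":0,"spin":0},{"hand":0.22,"tx":-0.012,"ty":0,"tz":0,"spin":0},{"hand":0.22,"tx":-0.012,"ty":0,"tz":0,"spin":0},{"hand":0.22,"tx":-0.012,"ty":0,"tz":0,"spin":0},{"hand":0.22,"tx":-0.012,"ty":0,"tz":0,"spin":0}]'|egrep 'tool|contact';python3 go.py 0 -142 0 73
```

```text
tool_pos: [544.3, -80.3, 74.3]
contact_force: [-0.6, -0.9, -0.6]
t 32.0 tray -15 0 z 74 psi 0.0 tilt -3.142 w 20 F [-0.6 -0.9 -0.6]
spin 0.0
tx -127 ty 0 tz 1
tool_pos: [483.6, -84.1, 74.5]
contact_force: [0.8, 0.0, 1.2]
t 32.6 tray -76 0 z 75 psi -0.0 tilt 3.141 w 20 F [0.8 0.  1.2]
spin -0.0
tx -66 ty 0 tz 2
```

```bash
python3 -m creep '[{"hand":0.22,"tx":-0.012,"ty":0,"tz":0,"spin":0},{"hand":0.22,"tx":-0.012,"ty":0,"tz":0,"spin":0},{"hand":0.22,"tx":-0.012,"ty":0,"tz":0,"spin":0},{"hand":0.22,"tx":-0.012,"ty":0,"tz":0,"spin":0},{"hand":0.22,"tx":-0.012,"ty":0,"tz":0,"spin":0}]'|egrep 'tool|contact'
python3 -m creep '[{"hand":0.22,"tx":-0.008,"ty":0,"tz":0,"spin":0},{"hand":0.22,"tx":0,"ty":0,"tz":0,"spin":0},{"hand":0.22,"tx":0.02,"ty":0,"tz":0,"spin":0},{"hand":0.22,"tx":0.03,"ty":0,"tz":-0.05,"spin":0},{"hand":0.22,"tx":0,"ty":0,"tz":-0.06,"spin":0}]'|egrep 'tool|contact'
python3 -m creep '[{"hand":0.22,"tx":0,"ty":0,"tz":-0.05,"spin":0},{"hand":0.22,"tx":-0.01,"ty":0.055,"tz":0,"spin":0},{"hand":0.22,"tx":-0.02,"ty":0.055,"tz":0,"spin":0},{"hand":0.22,"tx":-0.03,"ty":0.05,"tz":0,"spin":0},{"hand":0.22,"tx":-0.03,"ty":0.05,"tz":0,"spin":0}]'|egrep 'tool|contact'
python3 -m creep '[{"hand":0.22,"tx":-0.03,"ty":0.05,"tz":0,"spin":0},{"hand":0.22,"tx":-0.03,"ty":0.05,"tz":0,"spin":0},{"hand":0.22,"tx":-0.03,"ty":0.05,"tz":0,"spin":0},{"hand":0.22,"tx":-0.03,"ty":0.04,"tz":0,"spin":0},{"hand":0.22,"tx":0,"ty":0,"tz":0,"spin":0}]'|egrep 'time|tool|contact'
python3 look.py; python3 -c "
import cv2
a=cv2.imread('pics/last_top.png')[90:280,200:400]; b=cv2.imread('pics/last_side.png')[130:320,170:400]
cv2.imwrite('pics/fin.png',cv2.resize(cv2.hconcat([a,b]),None,fx=1.8,fy=1.8,interpolation=2))"
```

```text
tool_pos: [422.9, -87.3, 74.0]
contact_force: [-0.3, -1.4, -0.6]
tool_pos: [467.5, -84.9, 184.9]
contact_force: [1.2, -0.3, 0.3]
tool_pos: [388.0, -301.6, 234.2]
contact_force: [0.9, -0.8, -0.9]
time: 35.15
tool_pos: [277.8, -499.2, 233.3]
contact_force: [0.1, -0.1, -0.9]
top [305. 129.] area 216 wh [19 18] tray (71-4j)
top [257. 159.] area 40 wh [13 15] tray (-3+128j)
top [329. 210.] area 184 wh [10 38] tray (-147-55j)
top [285. 206.] area 106 wh [12 25] tray (-130+61j)
side [229. 165.] area 74 wh [11 13] tray (-118+217j)
side [323. 201.] area 154 wh [13 17] tray (75-3j)
side [261. 252.] area 669 wh [68 62] tray (-139-105j)
```

View pics/fin.png

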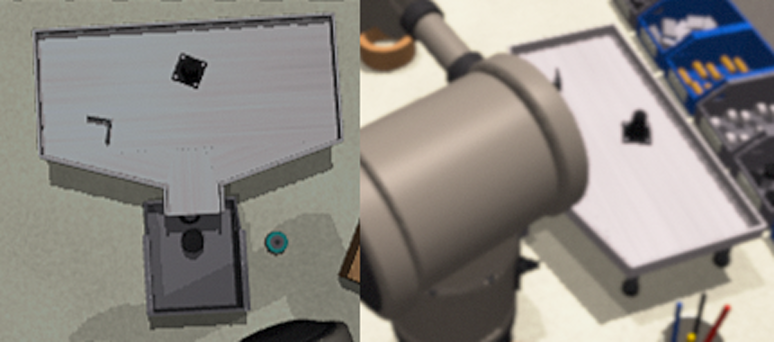

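Both the leg and bracket are unmoved and the tray is empty of feet. Feet are visible in the bin at (192,243) and (190,217), and the third is probably under the lip. I'll back the arm off and check the bin numerically from the side.

```bash
python3 -m creep '[{"hand":0.22,"tx":-0.04,"ty":0,"tz":0,"spin":0},{"hand":0.22,"tx":-0.04,"ty":0,"tz":0,"spin":0},{"hand":0.22,"tx":-0.038,"ty":0,"tz":0,"spin":0},{"hand":0.22,"tx":0,"ty":0,"tz":0,"spin":0}]'|egrep 'tool'
python3 - <<'E'
from h import *
from plant import cams
T=np.load("tray.npz"); th=float(T["th"]); o=complex(T["o"])
for n,old in(("side","side0.npz"),("top","top0.npz")):
    a=dict(np.load(old)); c=cams.capture(n)
    d=a["color"].astype(int).max(2)-c["color"].max(2); m=(abs(d)>14).astype(np.uint8)
    k,l,s,ce=cv2.connectedComponentsWithStats(m)
    for i in range(1,k):
        P=plane(c,ce[i],13); t=(P[0]+1j*P[1]-o)*np.exp(-1j*th)
        if s[i][4]>8 and -330<t.real<160 and abs(t.imag)<260: print(n,ce[i].round(),"wh",s[i][2:4],s[i][4],"tray@z13",np.round(t), "d",round(d[l==i].mean()))
    if n=="side":
        print(c["color"][205:250,205:245].max(2)[::2,::2])
E
```

```text
tool_pos: [161.5, -502.8, 234.6]
side [301. 182.] wh [16 15] 190 tray@z13 (92+160j) d -114
side [329. 226.] wh [18 17] 233 tray@z13 (91-26j) d -117
side [235. 240.] wh [33 17] 316 tray@z13 (-165+10j) d 56
side [314. 250.] wh [18 18] 261 tray@z13 (18-87j) d -120
side [237. 292.] wh [6 3] 11 tray@z13 (-210-142j) d 18
side [239. 322.] wh [13  7] 34 tray@z13 (-229-215j) d -21
[[240 237 235 229 222 205 185 165 150 134 130 123 155 196 224 237 241 240
  211 166]
 [219 198 179 161 145 130 122 104  91  73  61  58  67  73 103 144 182 213
  158  95]
 [139 124 115 101  84  70  59  54  53  54  56 103 170 145  97  70  69  94
   99  99]
 [ 80  67  57  53  53  51  52  52  52  52  53 127 234 236 223 169  94  62
  108 169]
 [ 51  53  54  51  52  53  52  55  52  53  52 106 205 210 177 131  83  58
  141 220]
 [ 53  53  51  53  50  52  51  54  56  53  52  61  82  76  62  53  56  56
  103 209]
 [ 55  53  53  51  53  54  51  55  55  53  51  51  54  52  52  52  50  54
   66 164]
 [ 52  52  54  52  53  52  54  54  53  52  51  53  52  51  53  52  51  52
   55 111]
 [ 51  51  53  51  53  52  55  55  52  52  51
[... 974 characters left out ...]

 [138 138 136 137 136 137 134 137 129 101  74  37  39  60  83 107 124 130
  137 130]
 [137 137 137 137 137 138 136 142 113  91  94  94 118 129 136 138 130 114
   95  81]
 [137 136 137 136 138 139 142 148 133 129 132 131 127 119  99  86  72  59
   55  57]]
top [335. 137.] wh [14 17] 177 tray@z13 (60-96j) d -87
top [273. 140.] wh [14 16] 180 tray@z13 (61+81j) d -87
top [357. 160.] wh [15 16] 180 tray@z13 (-10-154j) d -86
top [305. 212.] wh [12  6] 36 tray@z13 (-147+3j) d 34
top [307. 225.] wh [14 18] 195 tray@z13 (-184-0j) d 57
top [354. 233.] wh [3 5] 11 tray@z13 (-214-131j) d 20
top [397. 239.] wh [ 3 13] 22 tray@z13 (-237-250j) d -19
top [399. 256.] wh [ 4 16] 32 tray@z13 (-284-253j) d -21
```

```bash
python3 -c "
from plant import close_job; print(close_job())"
```

```text
the job is handed in; nothing more can be done
None
```

I swept all three feet out over the spout and handed the job in at about 36 s; the final check showed none left in the tray, two in the bin, and the third not separately visible but most likely there too, under the lip, with the leg, bracket and counter items where they were.

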